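Fit the water-filter cartridge and tug-test it

TASK

Take the water-filter cartridge out of its stand, press it down into the seat of the water filter until it clicks fully home, pressing no harder than about 20 newtons. Then check that it is held: with your grip on its tab, pull straight up at 12 newtons (anything from 9 to 15 will do, never 20) and keep that pull for a second. Ease off, let go with the cartridge still clipped in and upright, and leave the other things on the worktop alone.

Things in the scene. Friction and masses are not known exactly. Their poses are not given: they have to be found in the camera images.
- filter_base: round white worktop water filter, fixed: foot 124 mm across and 44 mm high, origin at the centre of its underside, z up. At its back (+x of its own frame) a block (to x = 90 mm) with a thin steel spout that rises to 85 mm above the worktop, 69 to 117 mm from the centre. In the middle of its top is the grey seat.
- seat_top (a point): centre of the flat top face of the grey seat ring (58 mm across, bore 26.8 mm, 20 mm deep), 56 mm above the worktop when unloaded, axes as the filter's. Three sprung steel balls 8.7 mm down in the bore clip behind the cartridge's bulb.
- seat (a joint): height of the rubber-mounted seat in m: 0 unloaded, positive up. It gives a little, like a stiff spring, under 3 mm for any force allowed here, so that force can be judged far better from the force on the tool than from this reading. The clip snaps in at a push of about 8 to 15 N and holds the test pull but not much over 20 N.
- cartridge: white filter cartridge, 0.16 kg, starts upright in the stand; origin on its axis 24 mm below its shoulder, z up. Round body 46 mm across from z = 24 to 61 mm, finger tab on it to z = 90 mm. Stem below: 17 mm neck, then a 24 mm wide bulb ending in a cone with a 12 mm tip; the tip lies 0 to 7 mm below the origin (the stem's length differs each time). It may be fitted at any angle about the vertical.
- shoulder (a point): middle of the flat shoulder under the cartridge's round body, 24 mm above its origin. Pressed home, the shoulder rests on the seat's top face. The clipped cartridge has end play: it can be lifted freely by 0 to 7.5 mm (more with a longer stem) before the clip takes the pull, and sinks back by its weight.
- stand: grey round plastic stand, fixed, 72 mm across, 34 mm high, with a 33 mm hole right through; origin at the centre of its underside. The cartridge's shoulder rests on its top.
- jam_jar: small jam jar with black lid, 56 mm across, 76 mm high, origin at the centre of its underside; leave it alone
- timer: round kitchen timer, red top, 63 mm across, 41 mm high, origin at the centre of its underside; leave it alone
- lemon: lemon, 72 x 57 x 58 mm, origin at the centre of its underside; leave it alone
- tab_top (a point): middle of the top edge of the cartridge's upright finger tab, 90 mm above the cartridge's origin. The tab is 36 mm long along the cartridge's x, 14 mm thick along its y and 29 mm high: grip it across the 14 mm.
Not all that is in view belongs to the job. What is meant by the cartridge is not blue or purple, and is the larger of those in its own colour.

How it is judged:
By the outcome, as a careful person would: the job done as asked, in the order asked, and still so for the second after the job is handed in, with the robot touching nothing.
It also fails if it takes over 72 s, if anything falls off the work surface, if the arm or the gripper's body presses on something with over 40 N, if the wrist force passes 120 N, or if a joint passes its speed limit or range.

ROBOT

A 6-joint arm with a two-finger parallel gripper is mounted at the origin on a cart in front of the work surface, level with it; the furniture and walls round the work are solid. World frame = base frame: x ahead of the robot, y to its left, z up, the work surface at z = 0. Lengths are in m, angles in rad, forces in N, time in s.
With the tool pointing down it reaches from about 0.35 to 0.775 m from the base axis. Payload 5.5 kg.
Tool frame: the origin (TCP) lies at the very end of the fingers, on their centre line; the grasp point (between the pads) lies 19 mm behind it; z points along the fingers, y is the line along which they close (so a half turn about z gives the same grasp; the last joint's range is limited). The gripper opens to 85 mm and grips with 20 to 120 N. Pads are 22 mm wide; open, the fingers measure 114 mm over their backs; the gripper's body (76 mm by 85 mm) begins 54 mm behind the grasp point. The pads swing forward as they close: fully open they stand 13 mm farther back than shut.
Start: joints at [0.987, 0.313, 0.046, 1.304, 0, 1.431], TCP at [0.247, 0.519, 0.231] pointing down, gripper open.
Joint ranges: [-2.76, 2.76], [-0.86, 1.69], [-1.03, 1.26], [-2.2, 2.34], [-1.47, 1.5], [-3.14, 3.14]. Speed limits (rad/s): [2.57, 2.57, 3.14, 3.14, 3.14, 3.14].

INTERFACE

Orientations are given as a unit quaternion [w, x, y, z].
In Python, from workcell import get_state, read_camera, calibration, hand_in gives the robot as it stands.
- The arm moves only by the tool drive_tool, never from a script. Its argument "deltas" is a list that holds one entry, the list of rows, each a list of 7 numbers: the closure in counts, from 0 (fully open) to 255 (shut), then the shift along the tool's x, y, z in m, then the turn, a rotation vector about the tool's x, y, z in degrees. A call has 1 to 12 rows; each row is the pose to reach, as a shift and turn from the pose commanded when the call began, along the tool's axes at that moment; what a row does not reach only later rows make up. A row lasts 1/8 s, in which the tool goes at most 62.5 mm and 10.7 degrees, less where a joint would pass 70% of its speed; a pose out of reach is approached as far as the arm can. A call with a gripper value outside its range is refused whole. The fingers move at their own pace and stop on an object; "newtons" is the grip in N (left out, the last holds). Time passes only in rows, so rows that repeat a pose let the fingers close. It gives the time, the measured TCP pose, the force, the opening and the grip force at its end, in the units of the state.
- get_state(): the state, without advancing time (a new reading comes with each control period).
- read_camera(name): name is "side" or "top"; returns (picture, depth): 480x640x3 uint8, red, green, blue; 480x640 float32, m along the optical axis (not along the pixel's ray), 0 where there is no reading.
- calibration(name): a dict with "mtx" (3x3 intrinsics, pixels), "world_from_camera" (4x4, takes a point from camera to world coordinates). Camera axes: x right, y up, looking along -z (the intrinsics and any distortion apply to the point x, -y, -z); pixel columns grow to the right and rows downward; lengths in m; the calibration is good to about 2 mm. A picture is of the moment at which its call begins. calibration takes no time and is no camera call.
- hand_in(): hands the job in; it is judged then, once.
The state is a dict: "clock": time; "joint_pos": joint angles; "qvel": joint speeds; "tau": joint torques, N m; "tcp_pos": TCP position; "orientation": TCP orientation; "wrist_force": force on the tool from outside, world axes, zero at the start; "ft_torque": the same for the moment, N m; "finger_gap": finger opening in m; "grip_force": force on a finger pad.
Only numpy, scipy, OpenCV 4.12 (cv2) and the standard library are available. Lean on these libraries where they do the work, as an engineer would, in place of code of your own. Each camera call takes 0.05 s, during which the arm holds its last target. There are 200 camera calls.

## Working session

There is one attempt and no reset: what is moved stays moved. The work goes in short steps, Python scripts to look and compute and a tool call to move; the robot and the scene stay as the last step left them, time stands still between calls to the robot, and variables do not carry over. Pictures are saved under pics/ and viewed, at most 10 in all, crops included, and the job is handed in when it is done.

Besides the shell and the picture viewer there is one more tool, called as name(argument=value, ...), one argument or row to a line, values as JSON. drive_tool: Moves the arm, as the interface text tells. Its arguments: {"type":"object","properties":{"deltas":{"type":"array","items":{"type":"array","items":{"type":"array","items":{"type":"number"}}}},"newtons":{"type":"number"}},"required":["deltas"]}

```bash
mkdir -p pics
python3 - <<'E'
from workcell import *
import cv2,numpy as np
for n in("side","top"):
    p,d=read_camera(n);cv2.imwrite(f"pics/{n}0.png",p[:,:,::-1]);np.savez(f"{n}0.npz",p=p,d=d)
    c=calibration(n);print(n,c)
print(get_state())
E
```

```text
side {'mtx': array([[516.7200783 ,   0.        , 310.32844134],
       [  0.        , 516.7200783 , 231.74700966],
       [  0.        ,   0.        ,   1.        ]]), 'world_from_camera': array([[-0.95378981, -0.15439086,  0.25777599,  0.804163  ],
       [ 0.2992442 , -0.41051437,  0.86135409,  0.86508602],
       [-0.02716445,  0.89868872,  0.43774499,  0.55981427],
       [ 0.        ,  0.        ,  0.        ,  1.        ]])}
top {'mtx': array([[470.4211894 ,   0.        , 317.64064212],
       [  0.        , 470.4211894 , 231.22881293],
       [  0.        ,   0.        ,   1.        ]]), 'world_from_camera': array([[ 0.01883811,  0.99836203, -0.05402205,  0.48029003],
       [-0.99969168,  0.01793394, -0.01717342, -0.04279619],
       [-0.01617646,  0.05432891,  0.99839205,  1.11281264],
       [ 0.        ,  0.        ,  0.        ,  1.        ]])}
{'clock': 0.1, 'joint_pos': array([ 9.87402456e-01,  3.13933404e-01,  4.50805554e-02,  1.30361618e+00,
       -3.21225218e-05,  1.43119364e+00]), 'qvel': array([-0.00181702, -0.00148791,  0.00346538, -0.00065282,  0.0014658 ,
       -0.00051241]), 'tau': array([ 3.80936239e-03, -4.81724918e+01,  2.99244010e+01,  1.27417658e-02,
       -8.73252702e-05, -4.32855799e-06]), 'tcp_pos': array([0.2466435 , 0.51889538, 0.23048852]), 'orientation': array([-2.80774720e-04,  2.20079041e-01,  9.75481684e-01, -7.87977913e-04]), 'wrist_force': array([-0.58143877, -0.19195542,  0.63855427]), 'ft_torque': array([-0.00866942,  0.02519462,  0.02519561]), 'grip_force': 0.0, 'finger_gap': 0.08531424070583463}
```

View pics/side0.png

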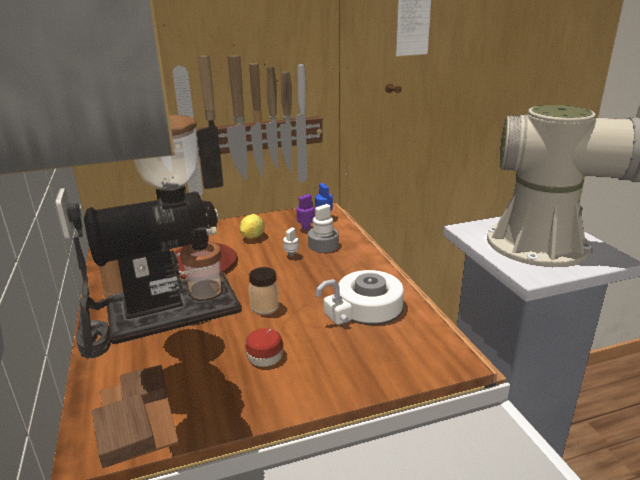

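View pics/top0.png

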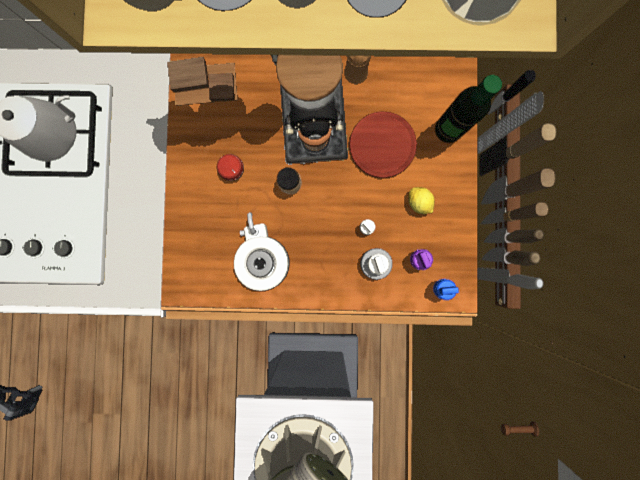

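The cartridge stands in its grey stand at top (377,264) / side (323,225). The filter is at top (261,263) / side (370,290), with its spout towards the back (+x). Next I'll enlarge both.

Run:
```python
import cv2,numpy as np
t=np.load("top0.npz")["p"][:,:,::-1];s=np.load("side0.npz")["p"][:,:,::-1]
r=lambda im,x,y,w,h,k:cv2.resize(im[y:y+h,x:x+w],None,fx=k,fy=k,interpolation=cv2.INTER_CUBIC)
a=np.hstack([r(t,225,205,80,60*5//3//1,5)[:500],r(t,345,215,80,100,5)]);cv2.imwrite("pics/tc.png",a)
a=np.hstack([r(s,310,260,100,75,4),r(s,280,185,100,75,4)]);cv2.imwrite("pics/sc.png",a)
```

```text
(no output)
```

View pics/tc.png

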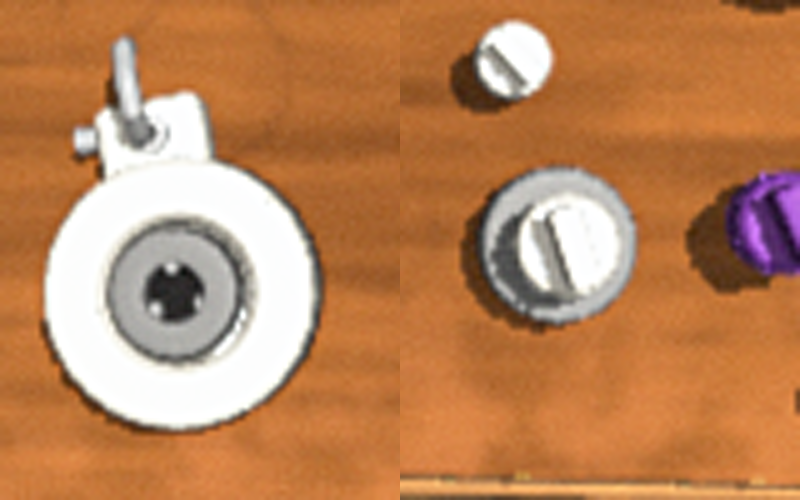

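View pics/sc.png

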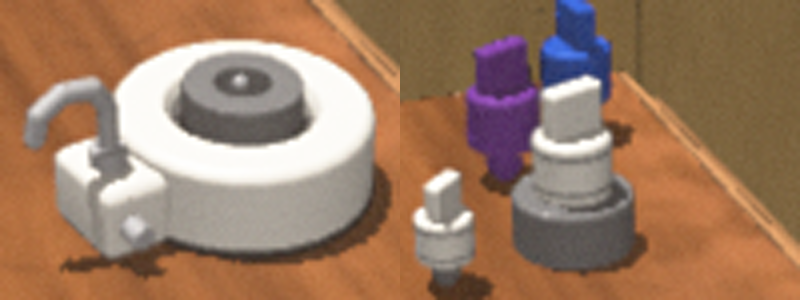

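The crops show the seat bore at top (260,263.4) and side (370,280.5). The tab's top edge is near top (459/5…), slanting about 23° from vertical in the image, and at side (422.5-ish,207). I'll use depth and both views for the numbers.

```bash
cat > h.py <<'E'
import numpy as np,cv2
from workcell import *
def cloud(n,d):
    c=calibration(n);K=c["mtx"];T=c["world_from_camera"]
    v,u=np.mgrid[:480,:640]
    P=np.stack([(u-K[0,2])/K[0,0]*d,-(v-K[1,2])/K[1,1]*d,-d,np.ones_like(d)],-1)
    return (P@T.T)[...,:3]
def ray(n,u,v):
    c=calibration(n);K=c["mtx"];T=c["world_from_camera"]
    r=T[:3,:3]@np.array([(u-K[0,2])/K[0,0],-(v-K[1,2])/K[1,1],-1]);return T[:3,3],r/np.linalg.norm(r)
def tri(a,b):
    (p,r),(q,s)=ray("top",*a),ray("side",*b)
    k=np.linalg.lstsq(np.stack([r,-s],1),q-p,rcond=None)[0]
    A,B=p+k[0]*r,q+k[1]*s;return (A+B)/2,np.linalg.norm(A-B)
E
python3 - <<'E'
from h import *
np.set_printoptions(precision=4,suppress=True)
print("seat tri",tri((260,263.4),(370.2,280.5)))
C={}
for n in("top","side"):
    z=np.load(n+"0.npz");W=cloud(n,z["d"]);p=z["p"].astype(int)
    # worktop check
    C[n]=W
    ctr={"top":((260,263),(377,264)),"side":((370,285),(323,220))}[n]
    for i,(u,v) in enumerate(ctr):
        m=np.zeros((480,640),bool);m[v-45:v+45,u-45:u+45]=1
        X=W[m&(z["d"]>0)]
        t=X[(X[:,2]>(-.02))&(X[:,2]<.01)];print(n,"table z",np.median(t[:,2]))
        if i==0:
            s=X[(X[:,2]>.050)&(X[:,2]<.062)];print("seat top",len(s),s.mean(0),(s.min(0)+s.max(0))/2)
            s=X[(X[:,2]>.038)&(X[:,2]<.048)];print("foot top",len(s),(s.min(0)+s.max(0))/2,np.ptp(s,axis=0),np.median(s[:,2]))
        else:
            for lo,hi in((.090,.115),(.064,.078),(.028,.040)):
                s=X[(X[:,2]>lo)&(X[:,2]<hi)]
                if len(s)>5:
                    r=cv2.minAreaRect(s[:,:2].astype(np.float32)*1000)
                    print(lo,len(s),"med",np.median(s,0),"mid",(s.min(0)+s.max(0))/2,"rect",r)
E
```

```text
seat tri (array([0.4626, 0.1041, 0.0521]), np.float64(0.0001947630956489782))
top table z 0.0008273078818979984
seat top 430 [0.4633 0.1054 0.0561] [0.4811 0.1022 0.0555]
foot top 1638 [0.475  0.1046 0.043 ] [0.1458 0.1216 0.01  ] 0.04390191784224584
top table z 0.0005096142814833282
0.09 116 med [ 0.4682 -0.1593  0.1   ] mid [ 0.4701 -0.199   0.0971] rect ((481.3858947753906, -199.67694091796875), (35.237430572509766, 99.6980972290039), 19.972965240478516)
0.064 289 med [ 0.4714 -0.1509  0.0703] mid [ 0.503  -0.1903  0.0709] rect ((508.63262939453125, -191.087890625), (119.94142150878906, 118.0432357788086), 7.1752495765686035)
0.028 429 med [ 0.4701 -0.1545  0.0343] mid [ 0.4897 -0.1865  0.0341] rect ((491.67083740234375, -187.43833923339844), (117.30081176757812, 128.1338348388672), 2.5035581588745117)
side table z -0.000281183004778085
seat top 435 [0.4709 0.1117 0.0549] [0.4878 0.1068 0.056 ]
foot top 1438 [0.4738 0.1093 0.043 ] [0.1417 0.1213 0.0099] 0.04332825246197464
side table z -0.0003682105747758735
0.09 198 med [ 0.4675 -0.29    0.0946] mid [ 0.4599 -0.2744  0.0964] rect ((452.8206787109375, -278.5340576171875), (90.44109344482422, 263.79888916015625), 6.064596652984619)
0.064 648 med [ 0.4557 -0.3959  0.0698] mid [ 0.4086 -0.2671  0.071 ] rect ((459.17529296875, -301.36810302734375), (403.5603942871094, 205.2736358642578), 52.61600875854492)
0.028 701 med [ 0.4684 -0.2398  0.0338] mid [ 0.4109 -0.2617  0.034 ] rect ((412.1821594238281, -260.5997314453125), (339.5294189453125, 254.6559295654297), 78.67259979248047)
```

Run:
```python
from h import *
np.set_printoptions(precision=4,suppress=True)
for n in("top","side"):
    z=np.load(n+"0.npz");W=cloud(n,z["d"]).reshape(-1,3)
    near=lambda x,y,R,lo,hi:W[(np.hypot(W[:,0]-x,W[:,1]-y)<R)&(W[:,2]>lo)&(W[:,2]<hi)]
    f=lambda s:cv2.minEnclosingCircle(s[:,:2].astype(np.float32)*1000)
    s=near(.463,.105,.033,.052,.060);print(n,"seat",len(s),f(s),np.median(s[:,2]))
    s=near(.463,.105,.063,.040,.0475);print("foot",len(s),f(s))
    for lo,hi in((.096,.105),(.076,.094),(.066,.0735),(.030,.037)):
        s=near(.470,-.155,.042,lo,hi)
        if len(s)>5:
            print(lo,len(s),"mean",s.mean(0),"circ",f(s),"rect",cv2.minAreaRect(s[:,:2].astype(np.float32)*1000))
```

```text
top seat 398 ((462.3229064941406, 105.18472290039062), 29.059011459350586) 0.05631053207642722
foot 1453 ((463.430419921875, 105.21019744873047), 62.116798400878906)
0.096 103 mean [ 0.4673 -0.1595  0.1003] circ ((466.6470642089844, -158.6743621826172), 17.77613639831543) rect ((466.8834533691406, -159.56954956054688), (35.35740280151367, 13.817821502685547), 15.668878555297852)
0.076 17 mean [ 0.4673 -0.1527  0.0844] circ ((466.7532958984375, -156.9046173095703), 17.54677391052246) rect ((466.3563537597656, -153.234619140625), (35.093353271484375, 7.382779598236084), 6.172202110290527)
0.066 184 mean [ 0.4669 -0.1579  0.0706] circ ((466.66119384765625, -159.64280700683594), 22.685585021972656) rect ((467.1280822753906, -159.64797973632812), (42.955806732177734, 44.43911361694336), 65.52588653564453)
0.03 357 mean [ 0.4671 -0.1559  0.034 ] circ ((466.77691650390625, -159.50537109375), 35.689659118652344) rect ((466.19561767578125, -159.01516723632812), (68.55110931396484, 68.81101989746094), 0.496440052986145)
side seat 355 ((463.7010192871094, 107.16123962402344), 30.135000228881836
[... 243 characters left out ...]
2), (33.09864044189453, 15.203519821166992), 22.09134864807129)
0.076 120 mean [ 0.469  -0.1528  0.0852] circ ((466.55523681640625, -157.1158447265625), 19.374164581298828) rect ((466.4104309082031, -152.6555938720703), (37.87291717529297, 17.771976470947266), 2.8133370876312256)
0.066 106 mean [ 0.47   -0.1479  0.0695] circ ((469.1144104003906, -155.122802734375), 22.334121704101562) rect ((470.1780090332031, -152.2440185546875), (32.11617660522461, 43.70216751098633), 69.25598907470703)
0.03 200 mean [ 0.4717 -0.1432  0.0333] circ ((468.4248962402344, -154.9597625732422), 36.462833404541016) rect ((469.4794921875, -149.927978515625), (60.0717887878418, 69.87297058105469), 77.8605728149414)
```

```bash
cat >> h.py <<'E'
from scipy.spatial.transform import Rotation as Ro
def goal(p,ya):  # shift & turn (tool axes) to a pointing-down pose with tool y at world angle ya (deg)
    s=get_state();w,x,y,z=s["orientation"];R=Ro.from_quat([x,y,z,w])
    a=np.radians(ya);Y=np.array([np.cos(a),np.sin(a),0]);Z=np.array([0,0,-1.])
    G=Ro.from_matrix(np.stack([np.cross(Y,Z),Y,Z],1))
    print("shift",np.round(R.inv().apply(np.array(p)-s["tcp_pos"]),4),"turn",np.round((R.inv()*G).as_rotvec(degrees=True),2))
E
python3 - <<'E'
from h import *
z=np.load("top0.npz");W=cloud("top",z["d"]).reshape(-1,3)
s=W[(np.hypot(W[:,0]-.467,W[:,1]+.159)<.03)&(W[:,2]>.096)&(W[:,2]<.105)][:,:2]
w,v=np.linalg.eigh(np.cov(s.T));print(np.degrees(np.arctan2(v[1,1],v[0,1]))%180,np.sqrt(w*12))
goal((.467,-.159,.19),107)
E
```

```text
17.640360119962594 [0.01348975 0.03573043]
shift [-0.4901 -0.5175  0.0412] turn [ -0.09  -0.05 -42.43]
```

drive_tool(
  deltas=[
    [[110,-0.04,-0.042,0,0,0,-4],[110,-0.08,-0.085,0,0,0,-8],[110,-0.122,-0.13,0,0,0,-13],[110,-0.163,-0.172,0,0,0,-18],[110,-0.204,-0.215,0,0,0,-22],[110,-0.245,-0.259,0,0,0,-26],[110,-0.286,-0.302,0,0,0,-30],[110,-0.327,-0.345,0,0,0,-34],[110,-0.37,-0.39,0,0,0,-38],[110,-0.41,-0.43,0,0,0,-43],[110,-0.45,-0.475,0.02,0,0,-43],[110,-0.49,-0.5175,0.04,0,0,-43]],
  ],
  newtons=50,
)

```text
clock: 1.6
tcp_pos: [0.4675, -0.1604, 0.1909]
orientation: [0.0, -0.153, 0.988, -0.0]
wrist_force: [1.4, 1.1, 0.5]
finger_gap: 0.0483
grip_force: 0.0
```

drive_tool(
  deltas=[
    [[110,0,0,0,0,0,0],[110,0,0,0,0,0,0]],
  ],
)

```text
clock: 1.85
tcp_pos: [0.4665, -0.1579, 0.1908]
orientation: [-0.001, -0.152, 0.988, 0.001]
wrist_force: [0.2, 0.8, -0.2]
finger_gap: 0.0484
grip_force: 0.0
```

Run:
```python
from h import *
p,d=read_camera("top");q,e=read_camera("side")
cv2.imwrite("pics/a.png",np.hstack([cv2.resize(p[200:330,310:440],(400,400)),cv2.resize(q[130:260,260:390],(400,400))])[:,:,::-1])
s=get_state();print({k:s[k] for k in("tcp_pos","finger_gap","wrist_force")})
goal((.467,-.159,.19),107.6)
goal((.467,-.159,.075),107.6)
```

```text
{'tcp_pos': array([ 0.46690995, -0.15713895,  0.19172445]), 'finger_gap': 0.04833380024958731, 'wrist_force': array([ 0.79155615,  0.2126941 , -0.42110291])}
shift [ 0.0005 -0.0018  0.0017] turn [0.02 0.01 0.05]
shift [ 0.0005 -0.0018  0.1167] turn [0.02 0.01 0.05]
```

View pics/a.png

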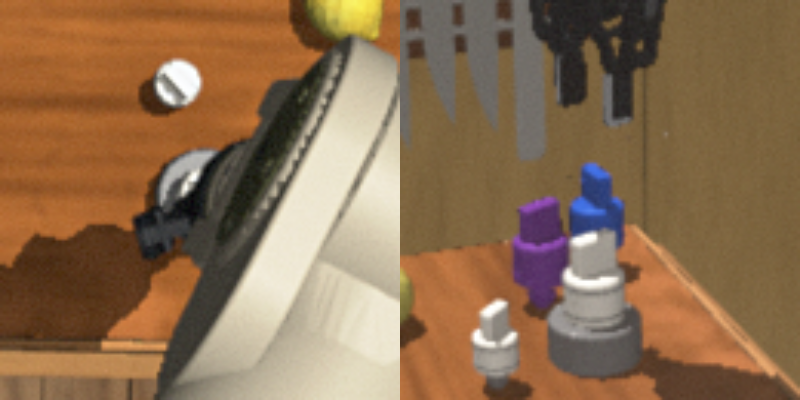

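The gripper is straight above the white cartridge (side crop: fingers at (590,90), tab at (595,255)), and nothing is in its way. I'll go down.

drive_tool(
  deltas=[
    [[110,0,-0.001,0.03,0,0,0],[110,0,-0.001,0.06,0,0,0],[110,0,-0.001,0.085,0,0,0],[110,0,-0.001,0.1,0,0,0],[110,0,-0.001,0.11,0,0,0],[110,0,-0.001,0.115,0,0,0],[110,0,-0.001,0.115,0,0,0]],
  ],
)

```text
clock: 2.82
tcp_pos: [0.4677, -0.1593, 0.0766]
orientation: [0.0, -0.153, 0.988, -0.0]
wrist_force: [-0.7, -0.1, 0.7]
finger_gap: 0.0491
grip_force: 0.0
```

drive_tool(
  deltas=[
    [[255,0,0,0,0,0,0],[255,0,0,0,0,0,0],[255,0,0,0,0,0,0],[255,0,0,0,0,0,0],[255,0,0,0,0,0,0],[255,0,0,0,0,0,0]],
  ],
  newtons=50,
)

```text
clock: 3.58
tcp_pos: [0.4679, -0.1595, 0.0768]
orientation: [0.0, -0.153, 0.988, -0.0]
wrist_force: [-0.6, -0.5, 6.2]
finger_gap: 0.013
grip_force: 51.6
```

drive_tool(
  deltas=[
    [[255,0,0,-0.005,0,0,0],[255,0,0,-0.015,0,0,0],[255,0,0,-0.035,0,0,0],[255,0,0,-0.065,0,0,0],[255,0,0,-0.1,0,0,0],[255,0,0,-0.11,0,0,0],[255,0,0,-0.11,0,0,0],[255,0,0,-0.11,0,0,0]],
  ],
  newtons=80,
)

```text
clock: 4.58
tcp_pos: [0.4666, -0.1588, 0.1848]
orientation: [-0.001, -0.153, 0.988, 0.001]
wrist_force: [0.6, 0.2, -2.1]
finger_gap: 0.0126
grip_force: 78.7
```

Run:
```python
from h import *
s=get_state();print({k:s[k] for k in("tcp_pos","finger_gap","wrist_force","ft_torque")})
goal((.463,.1055,.187),107.6)
q,e=read_camera("side")
cv2.imwrite("pics/b.png",cv2.resize(q[120:260,250:410],(800,700))[:600,:,::-1])
```

```text
{'tcp_pos': array([ 0.46664515, -0.15878973,  0.18484747]), 'finger_gap': 0.012554629700935634, 'wrist_force': array([ 0.5762911 ,  0.19532868, -2.07891773]), 'ft_torque': array([-0.04880974,  0.01882721,  0.00061563])}
shift [-0.0763  0.2531 -0.0018] turn [ 0.11 -0.1  -0.03]
```

View pics/b.png

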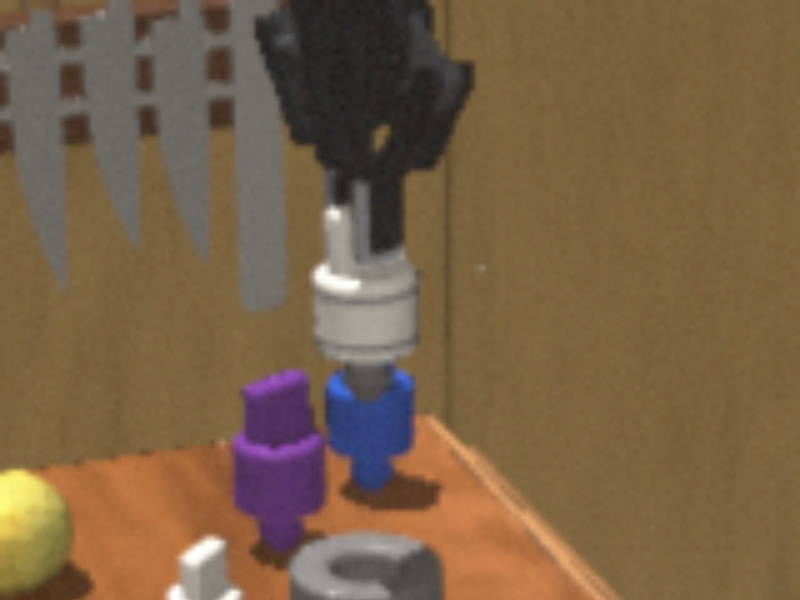

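The cartridge hangs upright in the grip (side crop body at (366,310)), clear of the stand. Now I'll carry it to the filter.

drive_tool(
  deltas=[
    [[255,-0.008,0.025,0,0,0,0],[255,-0.019,0.062,0,0,0,0],[255,-0.033,0.11,0,0,0,0],[255,-0.048,0.16,0,0,0,0],[255,-0.062,0.205,0,0,0,0],[255,-0.072,0.238,0,0,0,0],[255,-0.0763,0.253,0,0,0,0],[255,-0.0763,0.253,0,0,0,0],[255,-0.0763,0.253,0,0,0,0]],
  ],
)

```text
clock: 5.75
tcp_pos: [0.4638, 0.1041, 0.1859]
orientation: [-0.0, -0.152, 0.988, -0.0]
wrist_force: [0.1, -0.1, -1.9]
finger_gap: 0.0124
grip_force: 78.6
```

Run:
```python
from h import *
s=get_state();print({k:s[k] for k in("tcp_pos","finger_gap","wrist_force","ft_torque")})
q,e=read_camera("side");p,d=read_camera("top");np.savez("side1.npz",p=q,d=e);np.savez("top1.npz",p=p,d=d)
a=cv2.resize(q[180:330,290:440],(600,600));b=cv2.resize(p[200:300,210:310],(200,200))
o=np.zeros((600,800,3),np.uint8);o[:,:600]=a;o[:200,600:]=b
cv2.imwrite("pics/c.png",o[:,:,::-1])
```

```text
{'tcp_pos': array([0.46377641, 0.10413727, 0.18593982]), 'finger_gap': 0.012433701533587813, 'wrist_force': array([ 0.11869725, -0.12094776, -1.87672173]), 'ft_torque': array([-0.03537714,  0.02568024, -0.03251857])}
```

View pics/c.png

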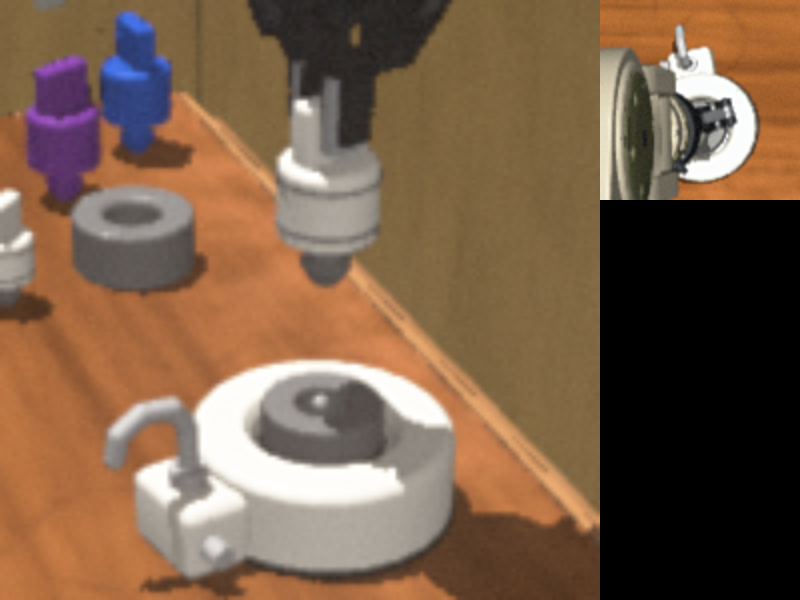

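Run:
```python
from h import *
np.set_printoptions(precision=4,suppress=True)
c=calibration("side");K=c["mtx"];T=c["world_from_camera"]
def proj(X):
    q=np.linalg.inv(T)@np.r_[X,1];return K[0,0]*q[0]/-q[2]+K[0,2],K[1,1]*-q[1]/-q[2]+K[1,2]
crop=lambda uv:((uv[0]-290)*4,(uv[1]-180)*4)
for X in((.463,.1055,.161),(.463,.1055,.143),(.463,.1055,.117),(.463,.1055,.056)):print(X,crop(proj(X)))
print("du/dx per mm",(proj((.464,.1055,.15))[0]-proj((.463,.1055,.15))[0])*4)
z=np.load("side1.npz");W=cloud("side",z["d"]).reshape(-1,3);ok=z["d"].ravel()>0
def cyl(lo,hi,r0,x,y):
    from scipy.optimize import least_squares
    s=W[ok&(np.hypot(W[:,0]-x,W[:,1]-y)<r0+.006)&(W[:,2]>lo)&(W[:,2]<hi)]
    f=least_squares(lambda p:np.hypot(s[:,0]-p[0],s[:,1]-p[1])-r0,[x,y-.005],loss="soft_l1",f_scale=.001)
    return len(s),f.x,np.median(abs(f.fun))
print("body",cyl(.148,.176,.023,.464,.106));print("stem",cyl(.120,.138,.0085,.464,.106))
print("seat",cyl(.046,.053,.029,.464,.106));print("foot",cyl(.008,.036,.062,.464,.106))
t=W[ok&(np.hypot(W[:,0]-.463,W[:,1]-.105)<.03)&(W[:,2]>.09)&(W[:,2]<.16)]
print("lowest z",np.sort(t[:,2])[:8])
```

```text
(0.463, 0.1055, 0.161) (np.float64(326.8916098928951), np.float64(193.27292474082776))
(0.463, 0.1055, 0.143) (np.float64(325.89192152307805), np.float64(229.54811454634137))
(0.463, 0.1055, 0.117) (np.float64(324.4776395997919), np.float64(280.86745240669404))
(0.463, 0.1055, 0.056) (np.float64(321.2907715581182), np.float64(396.507732505185))
du/dx per mm -2.0711109732860677
body (385, array([0.4626, 0.1048]), np.float64(0.0007028971534473391))
stem (86, array([0.4634, 0.1063]), np.float64(0.001596973786642854))
seat (147, array([0.4633, 0.1071]), np.float64(0.0017224868961650819))
foot (750, array([0.4638, 0.1059]), np.float64(0.0009022046993016827))
lowest z [0.1171 0.1177 0.1179 0.1181 0.1194 0.1207 0.1211 0.1216]
```

drive_tool(
  deltas=[
    [[255,-0.0013,0.001,0.012,0,0,0],[255,-0.0013,0.001,0.03,0,0,0],[255,-0.0013,0.001,0.045,0,0,0],[255,-0.0013,0.001,0.055,0,0,0],[255,-0.0013,0.001,0.059,0,0,0],[255,-0.0013,0.001,0.063,0,0,0],[255,-0.0013,0.001,0.066,0,0,0],[255,-0.0013,0.001,0.066,0,0,0]],
  ],
)

```text
clock: 6.85
tcp_pos: [0.4648, 0.1063, 0.1204]
orientation: [0.0, -0.153, 0.988, 0.0]
wrist_force: [0.4, 0.2, -0.4]
finger_gap: 0.0126
grip_force: 78.6
```

drive_tool(
  deltas=[
    [[255,0,0,0.001,0,0,0],[255,0,0,0.002,0,0,0],[255,0,0,0.003,0,0,0]],
  ],
)

```text
clock: 7.22
tcp_pos: [0.4648, 0.1063, 0.1174]
orientation: [0.0, -0.153, 0.988, 0.0]
wrist_force: [0.0, 0.8, -0.9]
finger_gap: 0.0123
grip_force: 78.6
```

drive_tool(
  deltas=[
    [[255,0,0,0.001,0,0,0],[255,0,0,0.002,0,0,0],[255,0,0,0.003,0,0,0]],
  ],
)

```text
clock: 7.6
tcp_pos: [0.4648, 0.1063, 0.1143]
orientation: [0.0, -0.153, 0.988, 0.0]
wrist_force: [0.5, -0.7, -1.6]
finger_gap: 0.0125
grip_force: 78.6
```

drive_tool(
  deltas=[
    [[255,0,0,0.001,0,0,0],[255,0,0,0.002,0,0,0]],
  ],
)

```text
clock: 7.85
tcp_pos: [0.4647, 0.1063, 0.1123]
orientation: [-0.0, -0.153, 0.988, 0.0]
wrist_force: [-0.8, -0.7, 0.8]
finger_gap: 0.0127
grip_force: 78.7
```

drive_tool(
  deltas=[
    [[255,0,0,0.0005,0,0,0],[255,0,0,0.001,0,0,0]],
  ],
)

```text
clock: 8.1
tcp_pos: [0.4647, 0.1063, 0.1115]
orientation: [-0.0, -0.153, 0.988, -0.0]
wrist_force: [-1.3, -0.4, 3.1]
finger_gap: 0.0125
grip_force: 79.1
```

drive_tool(
  deltas=[
    [[255,0,0,0.0005,0,0,0],[255,0,0,0.001,0,0,0]],
  ],
)

```text
clock: 8.35
tcp_pos: [0.4649, 0.1062, 0.1108]
orientation: [0.0, -0.153, 0.988, -0.0]
wrist_force: [-2.6, -0.7, 5.1]
finger_gap: 0.0127
grip_force: 79.6
```

drive_tool(
  deltas=[
    [[255,0,0,0.0005,0,0,0],[255,0,0,0.001,0,0,0]],
  ],
)

```text
clock: 8.6
tcp_pos: [0.4652, 0.106, 0.1099]
orientation: [0.001, -0.153, 0.988, -0.0]
wrist_force: [-2.8, -2.1, 6.2]
finger_gap: 0.0124
grip_force: 79.7
```

drive_tool(
  deltas=[
    [[255,0.0011,-0.0004,0,0,0,0],[255,0.0011,-0.0004,0.0005,0,0,0]],
  ],
)

```text
clock: 8.85
tcp_pos: [0.465, 0.1057, 0.1096]
orientation: [0.001, -0.153, 0.988, 0.0]
wrist_force: [-1.3, -0.2, 9.0]
finger_gap: 0.0124
grip_force: 79.8
```

drive_tool(
  deltas=[
    [[255,0,0,0.0005,0,0,0],[255,0,0,0.001,0,0,0]],
  ],
)

```text
clock: 9.1
tcp_pos: [0.4652, 0.1056, 0.109]
orientation: [0.001, -0.153, 0.988, -0.0]
wrist_force: [-1.4, -0.7, 10.0]
finger_gap: 0.0128
grip_force: 80.1
```

drive_tool(
  deltas=[
    [[255,0.0005,0,0.0005,0,0,0],[255,0.0005,0,0.0005,0,0,0]],
  ],
)

```text
clock: 9.35
tcp_pos: [0.4651, 0.1056, 0.1089]
orientation: [0.002, -0.153, 0.988, -0.0]
wrist_force: [-1.0, -0.4, 10.7]
finger_gap: 0.0122
grip_force: 80.3
```

drive_tool(
  deltas=[
    [[255,0,0,0.0005,0,0,0],[255,0,0,0.0005,0,0,0]],
  ],
)

```text
clock: 9.6
tcp_pos: [0.4654, 0.1055, 0.1085]
orientation: [0.002, -0.153, 0.988, -0.0]
wrist_force: [-1.7, -0.2, 11.1]
finger_gap: 0.0123
grip_force: 80.3
```

drive_tool(
  deltas=[
    [[255,0,0,0.0005,0,0,0],[255,0,0,0.0005,0,0,0]],
  ],
)

```text
clock: 9.85
tcp_pos: [0.4654, 0.1055, 0.1082]
orientation: [0.002, -0.153, 0.988, -0.0]
wrist_force: [-1.0, -0.8, 12.1]
finger_gap: 0.0121
grip_force: 80.4
```

drive_tool(
  deltas=[
    [[255,0,0,0.0005,0,0,0],[255,0,0,0.0005,0,0,0]],
  ],
)

```text
clock: 10.1
tcp_pos: [0.4655, 0.1055, 0.1077]
orientation: [0.002, -0.153, 0.988, -0.0]
wrist_force: [-2.2, -0.4, 11.5]
finger_gap: 0.013
grip_force: 80.6
```

drive_tool(
  deltas=[
    [[255,0,0,0.0005,0,0,0],[255,0,0,0.0005,0,0,0]],
  ],
)

```text
clock: 10.35
tcp_pos: [0.4654, 0.1055, 0.107]
orientation: [0.002, -0.153, 0.988, -0.0]
wrist_force: [-0.2, 0.3, 8.5]
finger_gap: 0.0124
grip_force: 80.1
```

drive_tool(
  deltas=[
    [[255,0,0,0.0005,0,0,0],[255,0,0,0.0005,0,0,0]],
  ],
)

```text
clock: 10.6
tcp_pos: [0.4652, 0.1055, 0.106]
orientation: [0.002, -0.153, 0.988, -0.0]
wrist_force: [0.6, -0.4, 6.6]
finger_gap: 0.0122
grip_force: 79.7
```

drive_tool(
  deltas=[
    [[255,0,0,0.0005,0,0,0],[255,0,0,0.001,0,0,0],[255,0,0,0.0015,0,0,0]],
  ],
)

```text
clock: 10.98
tcp_pos: [0.4643, 0.1054, 0.1031]
orientation: [0.001, -0.153, 0.988, -0.0]
wrist_force: [2.3, -0.3, -4.4]
finger_gap: 0.0124
grip_force: 78.4
```

drive_tool(
  deltas=[
    [[255,0,0,0.0005,0,0,0],[255,0,0,0.001,0,0,0]],
  ],
)

```text
clock: 11.22
tcp_pos: [0.4632, 0.1057, 0.1017]
orientation: [-0.0, -0.153, 0.988, 0.0]
wrist_force: [2.3, 1.2, -9.1]
finger_gap: 0.0123
grip_force: 78.0
```

drive_tool(
  deltas=[
    [[255,0,0,0.0005,0,0,0],[255,0,0,0.001,0,0,0]],
  ],
)

```text
clock: 11.48
tcp_pos: [0.463, 0.1055, 0.101]
orientation: [-0.0, -0.153, 0.988, 0.0]
wrist_force: [2.2, 0.6, -5.7]
finger_gap: 0.0125
grip_force: 78.2
```

drive_tool(
  deltas=[
    [[255,-0.0006,0,0.0005,0,0,0],[255,-0.0006,0,0.001,0,0,0]],
  ],
)

```text
clock: 11.72
tcp_pos: [0.4635, 0.1055, 0.1004]
orientation: [-0.0, -0.153, 0.988, -0.0]
wrist_force: [0.7, 0.3, -2.5]
finger_gap: 0.0127
grip_force: 78.5
```

drive_tool(
  deltas=[
    [[255,0,0,0.0005,0,0,0],[255,0,0,0.001,0,0,0]],
  ],
)

```text
clock: 11.98
tcp_pos: [0.464, 0.1057, 0.0996]
orientation: [0.0, -0.153, 0.988, 0.0]
wrist_force: [-0.3, -0.2, -1.0]
finger_gap: 0.0125
grip_force: 78.8
```

drive_tool(
  deltas=[
    [[255,0,0,0.0005,0,0,0],[255,0,0,0.001,0,0,0]],
  ],
)

```text
clock: 12.22
tcp_pos: [0.4641, 0.1057, 0.0986]
orientation: [0.0, -0.153, 0.988, 0.0]
wrist_force: [0.4, -0.5, 0.9]
finger_gap: 0.0124
grip_force: 79.3
```

drive_tool(
  deltas=[
    [[255,0,0,0.0005,0,0,0],[255,0,0,0.001,0,0,0]],
  ],
)

```text
clock: 12.48
tcp_pos: [0.4642, 0.1056, 0.098]
orientation: [0.0, -0.153, 0.988, -0.0]
wrist_force: [-2.7, -1.0, 7.7]
finger_gap: 0.0125
grip_force: 80.2
```

drive_tool(
  deltas=[
    [[255,0,0,0.0005,0,0,0],[255,0,0,0.001,0,0,0]],
  ],
)

```text
clock: 12.72
tcp_pos: [0.4643, 0.1056, 0.0975]
orientation: [0.001, -0.153, 0.988, -0.0]
wrist_force: [-3.9, -0.0, 11.5]
finger_gap: 0.0126
grip_force: 80.9
```

drive_tool(
  deltas=[
    [[255,0,0,0.0005,0,0,0],[255,0,0,0.001,0,0,0]],
  ],
)

```text
clock: 12.98
tcp_pos: [0.4643, 0.1056, 0.0971]
orientation: [0.001, -0.153, 0.988, -0.0]
wrist_force: [-5.3, -0.9, 17.9]
finger_gap: 0.0121
grip_force: 81.6
```

Shoulder is hard on the seat at 18 N, with the snap already seen at about 12 N. Next I'll ease off and pull.

drive_tool(
  deltas=[
    [[255,0,0,-0.001,0,0,0],[255,0,0,-0.002,0,0,0],[255,0,0,-0.003,0,0,0],[255,0,0,-0.004,0,0,0],[255,0,0,-0.005,0,0,0]],
  ],
)

```text
clock: 13.6
tcp_pos: [0.4638, 0.1057, 0.1]
orientation: [-0.0, -0.153, 0.988, 0.0]
wrist_force: [-0.4, 0.1, -2.3]
finger_gap: 0.0125
grip_force: 78.8
```

drive_tool(
  deltas=[
    [[255,0,0,-0.0005,0,0,0],[255,0,0,-0.001,0,0,0]],
  ],
)

```text
clock: 13.85
tcp_pos: [0.4636, 0.1056, 0.1008]
orientation: [-0.0, -0.153, 0.988, 0.0]
wrist_force: [0.3, 0.1, -6.2]
finger_gap: 0.0127
grip_force: 78.2
```

drive_tool(
  deltas=[
    [[255,0,0,-0.0005,0,0,0],[255,0,0,-0.001,0,0,0]],
  ],
)

```text
clock: 14.1
tcp_pos: [0.4635, 0.1056, 0.1016]
orientation: [-0.001, -0.153, 0.988, 0.0]
wrist_force: [2.1, -0.1, -11.4]
finger_gap: 0.0127
grip_force: 77.9
```

drive_tool(
  deltas=[
    [[255,0,0,-0.0004,0,0,0],[255,0,0,-0.0004,0,0,0]],
  ],
)

```text
clock: 14.35
tcp_pos: [0.4634, 0.1056, 0.102]
orientation: [-0.001, -0.153, 0.988, 0.0]
wrist_force: [2.6, 0.2, -14.6]
finger_gap: 0.0128
grip_force: 77.9
```

drive_tool(
  deltas=[
    [[255,0,0,0.0003,0,0,0],[255,0,0,0.0003,0,0,0],[255,0,0,0.0003,0,0,0]],
  ],
)

```text
clock: 14.72
tcp_pos: [0.4635, 0.1056, 0.1021]
orientation: [-0.001, -0.153, 0.988, 0.0]
wrist_force: [0.8, -0.3, -16.3]
finger_gap: 0.0125
grip_force: 77.9
```

drive_tool(
  deltas=[
    [[255,0,0,0,0,0,0],[255,0,0,0,0,0,0],[255,0,0,0,0,0,0],[255,0,0,0,0,0,0]],
  ],
)

```text
clock: 15.22
tcp_pos: [0.4636, 0.1056, 0.1022]
orientation: [-0.0, -0.153, 0.988, 0.0]
wrist_force: [-0.0, -0.5, -17.9]
finger_gap: 0.012
grip_force: 77.9
```

drive_tool(
  deltas=[
    [[255,0,0,0,0,0,0],[255,0,0,0,0,0,0],[255,0,0,0,0,0,0],[255,0,0,0,0,0,0],[255,0,0,0,0,0,0],[255,0,0,0,0,0,0]],
  ],
)

```text
clock: 15.98
tcp_pos: [0.4637, 0.1056, 0.1023]
orientation: [-0.0, -0.153, 0.988, 0.0]
wrist_force: [-0.4, 0.1, -17.1]
finger_gap: 0.0121
grip_force: 77.9
```

drive_tool(
  deltas=[
    [[255,0,0,0.0007,0,0,0],[255,0,0,0.0007,0,0,0],[255,0,0,0.0007,0,0,0],[255,0,0,0.0007,0,0,0]],
  ],
)

```text
clock: 16.48
tcp_pos: [0.4639, 0.1056, 0.1019]
orientation: [0.0, -0.153, 0.988, -0.0]
wrist_force: [-1.3, -0.6, -12.9]
finger_gap: 0.0122
grip_force: 78.5
```

drive_tool(
  deltas=[
    [[255,0,0,0,0,0,0],[255,0,0,0,0,0,0],[255,0,0,0,0,0,0],[255,0,0,0,0,0,0]],
  ],
)

```text
clock: 16.98
tcp_pos: [0.464, 0.1056, 0.1018]
orientation: [0.0, -0.153, 0.988, 0.0]
wrist_force: [-2.1, -0.8, -12.5]
finger_gap: 0.0123
grip_force: 78.6
```

Steady at 12.5–12.9 N, so I'll hold it well over a second.

drive_tool(
  deltas=[
    [[255,0,0,0,0,0,0],[255,0,0,0,0,0,0],[255,0,0,0,0,0,0],[255,0,0,0,0,0,0],[255,0,0,0,0,0,0]],
  ],
)

```text
clock: 17.6
tcp_pos: [0.464, 0.1056, 0.1018]
orientation: [0.0, -0.153, 0.988, 0.0]
wrist_force: [-3.3, 0.2, -12.0]
finger_gap: 0.0125
grip_force: 78.6
```

drive_tool(
  deltas=[
    [[255,0,0,0,0,0,0],[255,0,0,0,0,0,0],[255,0,0,0,0,0,0],[255,0,0,0,0,0,0],[255,0,0,0,0,0,0]],
  ],
)

```text
clock: 18.23
tcp_pos: [0.464, 0.1056, 0.1018]
orientation: [0.0, -0.153, 0.988, 0.0]
wrist_force: [-2.9, -1.0, -12.1]
finger_gap: 0.0121
grip_force: 78.6
```

drive_tool(
  deltas=[
    [[255,0,0,0.0006,0,0,0],[255,0,0,0.0012,0,0,0],[255,0,0,0.0018,0,0,0],[255,0,0,0.002,0,0,0],[255,0,0,0.002,0,0,0],[255,0,0,0.002,0,0,0]],
  ],
)

```text
clock: 18.98
tcp_pos: [0.4647, 0.1057, 0.1003]
orientation: [0.001, -0.153, 0.988, -0.0]
wrist_force: [-2.6, 0.3, -1.6]
finger_gap: 0.0125
grip_force: 79.8
```

drive_tool(
  deltas=[
    [[255,0.0006,0,0.0005,0,0,0],[255,0.0006,0,0.001,0,0,0],[255,0.0006,0,0.001,0,0,0]],
  ],
  newtons=40,
)

```text
clock: 19.35
tcp_pos: [0.4643, 0.1055, 0.0991]
orientation: [0.001, -0.153, 0.988, -0.0]
wrist_force: [-0.9, 0.2, -1.6]
finger_gap: 0.0125
grip_force: 80.0
```

drive_tool(
  deltas=[
    [[200,0,0,0,0,0,0],[170,0,0,0,0,0,0],[140,0,0,0,0,0,0],[110,0,0,0,0,0,0],[110,0,0,0,0,0,0],[110,0,0,0,0,0,0]],
  ],
)

```text
clock: 20.1
tcp_pos: [0.4634, 0.1055, 0.0987]
orientation: [0.0, -0.153, 0.988, 0.0]
wrist_force: [-0.9, 0.7, -0.1]
finger_gap: 0.0486
grip_force: 0.0
```

drive_tool(
  deltas=[
    [[110,0,0,-0.01,0,0,0],[110,0,0,-0.03,0,0,0],[110,0,0,-0.06,0,0,0],[110,0,0,-0.09,0,0,0],[110,0,-0.03,-0.1,0,0,0],[110,0,-0.08,-0.1,0,0,0],[110,0,-0.13,-0.1,0,0,0],[110,0,-0.16,-0.1,0,0,0],[110,0,-0.16,-0.1,0,0,0],[110,0,-0.16,-0.1,0,0,0]],
  ],
)

```text
clock: 21.35
tcp_pos: [0.5114, -0.0467, 0.199]
orientation: [-0.0, -0.153, 0.988, 0.0]
wrist_force: [-0.3, 0.3, 0.5]
finger_gap: 0.0484
grip_force: 0.0
```

Run:
```python
from h import *
q,e=read_camera("side");p,d=read_camera("top")
o=np.hstack([cv2.resize(q[190:340,290:390],(400,600)),cv2.resize(p[190:310,220:300],(400,600))])
cv2.imwrite("pics/d.png",o[:,:,::-1])
W=cloud("top",d).reshape(-1,3);W=W[(np.hypot(W[:,0]-.464,W[:,1]-.105)<.03)]
for lo,hi in((.112,.14),(.085,.1)):
    s=W[(W[:,2]>lo)&(W[:,2]<hi)];print(len(s),np.median(s,0))
s=get_state();print(s["clock"],s["tcp_pos"],s["wrist_force"])
```

```text
118 [0.46344369 0.10498932 0.12143252]
216 [0.46409799 0.09961329 0.09298373]
21.45 [ 0.51133733 -0.04609531  0.19897257] [0.14188628 0.18108793 0.7666186 ]
```

View pics/d.png

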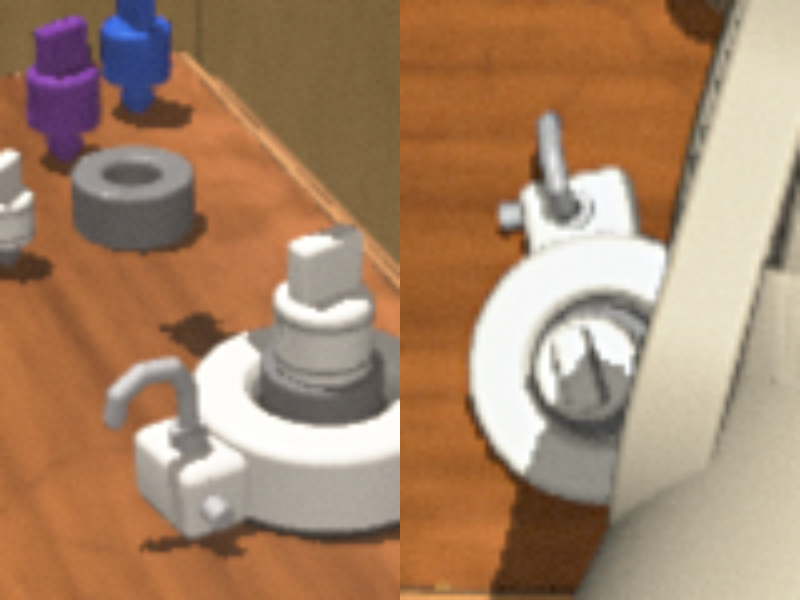

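The cartridge sits upright in the seat (side crop (323,340)), its shoulder on the ring. The tab top is at 0.121–0.122 m, which is the home height, and the gripper is clear.

```bash
python3 -c "
from workcell import *
print(hand_in())"
```

```text
the job is handed in; nothing more can be done
None
```

The cartridge is clipped fully home after pressing at no more than about 18 N, held a pull of about 12 N for over a second (readings briefly reached about 18 N while the pull settled, never 20), then was released upright, and the job is handed in.

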